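# Clear the terminal blocks from the test bench

## Task

Gather all the stray terminal blocks lying on the bench into the blue scoop with the two already there, then tip the whole scoopful into the beige box. Set the empty scoop level and centred on top of the white porcelain post, and lower the box lid gently until it is fully closed. Leave the standing plugs where they are.

Things in the scene. Friction and masses are not known exactly. Their poses are not given: they have to be found in the camera images.
- box: open beige steel storage box, fixed: outside 170 (x) x 250 (y) x 80 (z) mm, walls and floor 4 mm; origin at the centre of its underside, +z up, x across its short side; the lid is hinged along its +x rim, which faces away to the robot's left
- lid (a joint): angle of the box's beige hinged lid, rad: 0 = closed flat on the rim, grows as it opens, at most 1.9; the lid is a 170 x 250 x 6 mm plate, its hinge is stiff so it stays where it is left; pushing its free edge takes about 2 to 4 N
- lid_hinge (a point): middle of the lid's hinge line (on the box's +x rim, 80 mm up; the line runs along the box's y); its axes turn with the lid: -x points from the hinge to the free edge 170 mm away, z is the normal of the outer face, 6 mm out
- lid_handle (a point): middle of the steel bar handle on the lid's outer face: round bar of 11 mm diameter, 100 mm long, parallel to the hinge, its axis 34 mm off the outer face and 6 mm inside the free edge; in the lid's frame it lies at (-164, 0, 40) mm from the hinge; axes as the lid's
- scoop: loose blue metal parts scoop: floor 120 (x) x 130 (y) mm and 4 mm thick, 30 mm high walls 4 mm thick at both sides and at the back (+x); its front (-x) is open, without a lip; 180 g empty; origin at the centre of its underside
- scoop_handle (a point): grip point in the scoop's black stub handle, which sticks out behind the back wall: 46 mm long (scoop's x), 14 mm thick (scoop's y), from 10 to 50 mm above the underside; this point is the middle of its length, 83 mm behind the scoop's origin and 36 mm above the underside; axes as the scoop's
- scoop_balance (a point): point of the scoop's underside under its centre of mass when empty, 16 mm from the scoop's origin towards the handle; axes as the scoop's
- rest: fixed white ribbed porcelain post with a black rubber cap, 80 mm tall, cap 76 mm across, foot 96 mm across; origin at the centre of its foot
- rest_top (a point): centre of the rest's flat rubber top, 80 mm above the bench
- plug1: grey industrial plug with a red collar standing on the bench, 115 mm tall, 62 mm across; origin at its underside; not part of the job
- plug2: white industrial plug with a red collar standing on the bench, 100 mm tall, 56 mm across; origin at its underside; not part of the job
- plug3: small grey industrial plug with a blue collar standing on the bench, 85 mm tall, 52 mm across; origin at its underside; not part of the job
- stray1: red terminal block, plastic with two brass screws on top: 36 (x) x 24 (y) x 22 (z) mm, 40 g; origin at the centre of its underside as made; it may come to lie on any side; starts on the bench; may be absent
- stray2: grey terminal block, plastic with two brass screws on top: 36 (x) x 24 (y) x 22 (z) mm, 40 g; origin at the centre of its underside as made; it may come to lie on any side; starts on the bench; may be absent
- stray3: orange terminal block, plastic with two brass screws on top: 36 (x) x 24 (y) x 22 (z) mm, 40 g; origin at the centre of its underside as made; it may come to lie on any side; starts on the bench; may be absent
- stray4: green terminal block, plastic with two brass screws on top: 36 (x) x 24 (y) x 22 (z) mm, 40 g; origin at the centre of its underside as made; it may come to lie on any side; starts on the bench; may be absent
- stray5: yellow terminal block, plastic with two brass screws on top: 36 (x) x 24 (y) x 22 (z) mm, 40 g; origin at the centre of its underside as made; it may come to lie on any side; starts on the bench; may be absent
- kept1: grey terminal block, plastic with two brass screws on top: 36 (x) x 24 (y) x 22 (z) mm, 40 g; origin at the centre of its underside as made; it may come to lie on any side; starts in the scoop
- kept2: red terminal block, plastic with two brass screws on top: 36 (x) x 24 (y) x 22 (z) mm, 40 g; origin at the centre of its underside as made; it may come to lie on any side; starts in the scoop

How it is judged:
By the outcome, as a careful person would: the job done as asked, in the order asked, and still so for the second after the job is handed in, with the robot touching nothing.
Of stray1, stray2, stray3, stray4, stray5 only 3 to 5 are there at a start; the rules pass over those that are not, and their reading is None.
At some moment in a run one of stray1, stray2, stray3, stray4, stray5, kept1, kept2 may be knocked a few centimetres aside while the robot is not near it.
It also fails if it takes over 208 s, if anything falls off the work surface, if the arm or the gripper's body presses on something with over 40 N, if the wrist force passes 120 N, or if a joint passes its speed limit or range.

## Robot

A 7-joint arm with a two-finger parallel gripper is mounted at the origin on the work surface. World frame = base frame: x ahead of the robot, y to its left, z up, the work surface at z = 0. Lengths are in m, angles in rad, forces in N, time in s.
With the tool pointing down it reaches from about 0.35 to 0.9 m from the base axis. Payload 8.1 kg.
Tool frame: the origin (TCP) lies on the centre line of the jaws, within the pads' length; the fingertips stand 11 mm ahead of it and the grasp point (between the pads) lies 8 mm behind it (arm.nose_length is the distance from the TCP to the fingertips, in m); z points along the fingers, y is the line along which they close (so a half turn about z gives the same grasp; the last joint's range is limited). The gripper opens to 92 mm and grips with 3 to 60 N. Pads are 19 mm wide; open, the fingers measure 130 mm over their backs; the gripper's body (75 mm by 190 mm) begins 47 mm behind the grasp point.
Start: joints at [-1.396, 0.434, 0.025, 1.573, -0.012, 1.134, -0.075], TCP at [0.171, 0.601, 0.238] pointing down, gripper open.
Joint ranges: [-2.62, 2.62], [-0.44, 2.09], [-1.27, 1.32], [0.08, 2.57], [-1.32, 4.46], [0.12, 2], [-2.74, 2.74]. Speed limits (rad/s): [2.22, 2.22, 3.01, 3.01, 3.14, 3.14, 3.14].

## Interface

Orientations are given as a rotation vector (axis times angle).
In Python, from cell import arm gives the robot as it stands.
- The arm moves only by the tool jog_arm, never from a script. Its argument "moves" is a list of rows, each a list of 4 numbers: the shift along the tool's x, y, z in m, then the turn about the tool's z in rad. In form: [[tx, ty, tz, spin], ...]. A call has 1 to 20 rows; each row is the pose to reach, as a shift and turn from the pose commanded when the call began, along the tool's axes at that moment; what a row does not reach only later rows make up. A row lasts 1/8 s, in which the tool goes at most 62.5 mm and 10.7 degrees, less where a joint would pass 70% of its speed; a pose out of reach is approached as far as the arm can. A call with a gripper value outside its range is refused whole. "hand" is the finger opening in m, from 0 to 0.0918, set as the call begins (left out, the last holds). The fingers move at their own pace and stop on an object; "newtons" is the grip in N (left out, the last holds). Time passes only in rows, so rows that repeat a pose let the fingers close. It gives the time, the measured TCP pose, the force, the opening and the grip force at its end, in the units of the state.
- arm.observe(): the state, without advancing time (a new reading comes with each control period).
- arm.get_image(name): name is "scene" or "top" or "wrist"; returns a dict with "color" (420x560x3 uint8, red, green, blue), "z_map" (420x560 float32, m along the optical axis (not along the pixel's ray), 0 where there is no reading), "fx", "fy", "cx", "cy" (pixels), "k1" (the pictures are not rectified: a ray, as slopes to the right and down, at radius r is drawn at 1 + k1 r^2 times it, then the intrinsics apply), "rvec" (rotation vector, rad) and "tvec" (3), from world to camera coordinates, as OpenCV has them. Camera axes: x right, y down, z forward; pixel columns grow to the right and rows downward; lengths in m; the calibration is good to about 2 mm. A picture is of the moment at which its call begins.
- arm.sign_off(): hands the job in; it is judged then, once.
The state is a dict: "clock": time; "joints": joint angles; "dq": joint speeds; "joint_efforts": joint torques, N m; "position": TCP position; "ee_rot": TCP orientation; "force": force on the tool from outside, world axes, zero at the start; "ft_torque": the same for the moment, N m; "width": opening from 0.0 (shut) to 1.0 (fully open); "gripper_force": force on a finger pad.
Only numpy, scipy, OpenCV 4.12 (cv2) and the standard library are available. Lean on these libraries where they do the work, as an engineer would, in place of code of your own. Each camera call takes 0.05 s, during which the arm holds its last target. There are 200 camera calls.

## Working session

There is one attempt and no reset: what is moved stays moved. The work goes in short steps, Python scripts to look and compute and a tool call to move; the robot and the scene stay as the last step left them, time stands still between calls to the robot, and variables do not carry over. Pictures are saved under pics/ and viewed, at most 14 in all, crops included, and the job is handed in when it is done.

Besides the shell and the picture viewer there is one more tool, called after "Emit:" as name([rows], argument=value, ...), one row to a line, values as JSON. jog_arm: Moves the arm, as the interface text tells. Its arguments: {"type":"object","properties":{"moves":{"type":"array"},"hand":{"type":"number"},"newtons":{"type":"number"}},"required":["moves"]}

```bash
ls; mkdir -p pics
cat > h.py <<'E'
import numpy as np, cv2
from scipy.spatial.transform import Rotation as R
from cell import arm
def snap(name,tag):
    im=arm.get_image(name); cv2.imwrite(f'pics/{tag}.png',im['color'][:,:,::-1]); 
    np.savez(f'pics/{tag}.npz',**im); return im
def cloud(im):
    z=im['z_map']; h,w=z.shape
    u,v=np.meshgrid(np.arange(w),np.arange(h))
    K=np.array([[im['fx'],0,im['cx']],[0,im['fy'],im['cy']],[0,0,1.]],float)
    p=cv2.undistortPoints(np.stack([u,v],-1).reshape(-1,1,2).astype(np.float64),K,np.array([float(im['k1']),0,0,0])).reshape(h,w,2)
    P=np.dstack([p[...,0]*z,p[...,1]*z,z])
    Rm=R.from_rotvec(np.ravel(im['rvec'])).as_matrix(); t=np.ravel(im['tvec'])
    W=(P-t)@Rm
    W[z==0]=np.nan
    return W
def load(tag): return dict(np.load(f'pics/{tag}.npz'))
E
python3 - <<'E'
from h import *
for n in ['scene','top']: snap(n,n+'0')
o=arm.observe(); print(o); print(R.from_rotvec(o['ee_rot']).as_matrix().round(3))
E
```

```text
pics
{'clock': 0.1, 'joints': array([-1.39560873,  0.43515795,  0.02497977,  1.57403429, -0.01158546,
        1.13399671, -0.07511827]), 'dq': array([ 0.00028586, -0.00119274,  0.00133058, -0.00257703,  0.00064351,
       -0.00069851,  0.00049804]), 'joint_efforts': array([ 2.53921244e-03, -6.69119239e+01,  9.87550579e-01, -3.15139353e+01,
       -6.05732971e-02,  3.74388951e-02,  3.99632268e-05]), 'position': array([0.17132625, 0.60058269, 0.23700973]), 'ee_rot': array([-4.35074561e-01, -3.11126528e+00,  2.27852650e-03]), 'force': array([-0.04951818,  0.3620097 , -0.31379876]), 'ft_torque': array([0.03413458, 0.00404465, 0.00393774]), 'gripper_force': 0.0, 'width': 0.9990213677755133}
[[-0.962  0.274 -0.   ]
 [ 0.274  0.962 -0.001]
 [-0.    -0.001 -1.   ]]
```

View pics/top0.png

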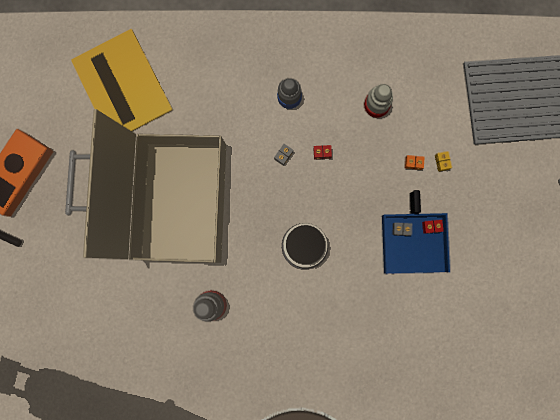

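View pics/scene0.png

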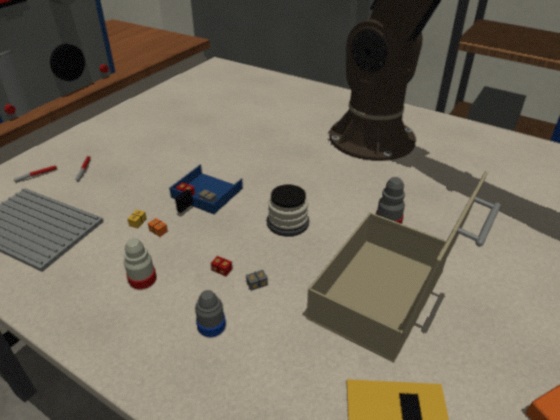

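The top view shows the box at about (180,198) with its open lid to the left, the post at (305,245), and the scoop at (416,243) with its handle pointing up at (415,200). Four strays are visible: grey (285,154), red (323,152), orange (414,162) and yellow (444,160). There is no green one. The scene view agrees.

Run:
```python
from h import *
im=load('top0'); W=cloud(im)
def blob(name,u,v,zmin,zmax,r=22):
    s=np.zeros(W.shape[:2],bool); s[max(0,v-r):v+r,max(0,u-r):u+r]=1
    m=s&(W[...,2]>zmin)&(W[...,2]<zmax)
    p=W[m]; rect=cv2.minAreaRect(p[:,:2].astype(np.float32)*1000)
    print(name,len(p),p.mean(0).round(4),'z',np.percentile(p[:,2],[5,50,95]).round(3),'rect',np.round(rect[0],1),np.round(rect[1],1),round(rect[2],1))
for n,u,v in [('grey',285,154),('red',323,152),('orange',414,162),('yellow',444,160)]:
    blob(n,u,v,.012,.06,14)
blob('handle',415,200,.04,.06,14)
blob('k1',402,229,.015,.06,12);blob('k2',433,226,.015,.06,10)
blob('scoopwalls',416,238,.025,.04,45)
blob('rest',305,245,.07,.1,30)
blob('plug1',209,306,.02,.13,25);blob('plug2',379,100,.02,.13,25);blob('plug3',289,93,.02,.13,25)
blob('boxrim',180,198,.07,.083,80)
blob('lid',105,190,.09,.4,75)
m=(W[...,2]>.1)
for u,v in [(148,137),(222,137),(218,262),(135,262),(70,152),(70,212),(96,112),(88,257),(110,180),(300,180),(415,260)]:
    print((u,v),W[v,u].round(4))
```

```text
grey 218 [0.6463 0.0438 0.0215] z [0.016 0.022 0.025] rect [647.   43.5] [25.  36.3] 56.6
red 222 [ 0.6527 -0.037   0.0219] z [0.017 0.022 0.026] rect [653.8 -37. ] [25.5 35.9] 3.3
orange 228 [ 0.6347 -0.2277  0.0218] z [0.017 0.022 0.025] rect [ 635.  -227.9] [36.1 25.4] 85.3
yellow 236 [ 0.6382 -0.289   0.0217] z [0.016 0.022 0.026] rect [ 639.1 -289.6] [36.8 26.4] 11.5
handle 174 [ 0.5482 -0.2238  0.0493] z [0.044 0.049 0.053] rect [ 549.2 -224.7] [44.7 15.5] 1.9
k1 221 [ 0.4945 -0.2012  0.0257] z [0.021 0.026 0.029] rect [ 494.6 -201.7] [35.6 24.1] 88.4
k2 233 [ 0.5008 -0.2634  0.0255] z [0.021 0.026 0.029] rect [ 501.  -264.1] [24.5 38.8] 4.9
scoopwalls 768 [ 0.4934 -0.231   0.0288] z [0.025 0.028 0.033] rect [ 488. -228.] [160.8 131.5] 2.6
rest 1221 [ 0.4573 -0.0026  0.08  ] z [0.077 0.08  0.083] rect [457.4  -2.4] [75.  73.2] 1.0
plug1 778 [0.3367 0.1793 0.0812] z [0.023 0.084 0.116] rect [335.  184.1] [59.2 53.6] 40.1
plug2 654 [ 0.7505 -0.1469  0.0697] z [0.023 0.073 0.101] rect [ 755.2 -147.5] [53.9 43.1] 54.7
plug3 556 [0.7665 0.0335 0.061 ] z [0.024 0.063 0.086] rect [773.4  33.7] [48.6 49. ] 63.9
boxrim 1170 [0.5532 0.2595 0.0782] z [0.071 0.079 0.082] rect [546.4 253.8] [172.8 251.9] 89.4
lid 6469 [0.5443 0.3529 0.1867] z [0.102 0.194 0.249] rect [547.4 369.1] [ 63.2 249.5] 89.4
(148, 137) [0.6685 0.3167 0.0649]
(222, 137) [0.6855 0.1756 0.0011]
(218, 262) [0.4207 0.1699 0.0419]
(135, 262) [ 0.4172  0.3514 -0.0026]
(70, 152) [0.5984 0.3976 0.2438]
(70, 212) [0.4971 0.3913 0.2429]
(96, 112) [0.6661 0.3548 0.2493]
(88, 257) [nan nan nan]
(110, 180) [0.562  0.3495 0.1776]
(300, 180) [0.5951 0.0084 0.0026]
(415, 260) [ 0.4319 -0.2306  0.0059]
```

```bash
cat >> h.py <<'E'
def plan(x,y,z,yaw=None):
    """offset in tool axes and spin (both half-turn choices) to put TCP at xyz with tool y along world yaw (deg)"""
    o=arm.observe(); Rm=R.from_rotvec(o['ee_rot']).as_matrix()
    d=Rm.T@(np.array([x,y,z])-o['position'])
    y0=np.degrees(np.arctan2(Rm[1,1],Rm[0,1])); s=0
    if yaw is not None: s=(y0-yaw+90)%180-90
    print('t',round(o['clock'],2),'off',d.round(4),'spin',np.radians([s,s-180*np.sign(s)]).round(3),'y0',y0.round(1),'j7',o['joints'][6].round(2),'pos',o['position'].round(4),'w',round(o['width'],3))
def blobs(W,tag=''):
    pass
E
python3 -c "
from h import *
plan(.639,-.2896,.26,11.5)
plan(.639,-.2896,.021,11.5)"
```

```text
t 0.1 off [-0.6939 -0.7278 -0.0218] spin [ 1.092 -2.049] y0 74.1 j7 -0.08 pos [0.1713 0.6006 0.237 ] w 0.999
t 0.1 off [-0.6939 -0.7274  0.2172] spin [ 1.092 -2.049] y0 74.1 j7 -0.08 pos [0.1713 0.6006 0.237 ] w 0.999
```

Emit:
jog_arm([
  [-0.1,-0.1,-0.03,0.15],
  [-0.4,-0.42,-0.03,0.6],
  [-0.694,-0.728,-0.022,1.092],
  [-0.694,-0.728,-0.022,1.092],
  [-0.694,-0.728,-0.022,1.092],
  [-0.694,-0.728,-0.022,1.092],
  [-0.694,-0.728,-0.022,1.092],
  [-0.694,-0.728,-0.022,1.092],
  [-0.694,-0.728,-0.022,1.092],
  [-0.694,-0.728,-0.022,1.092],
  [-0.694,-0.728,-0.022,1.092],
  [-0.694,-0.728,-0.022,1.092],
  [-0.694,-0.728,-0.022,1.092],
  [-0.694,-0.728,-0.022,1.092],
  [-0.694,-0.728,-0.022,1.092],
  [-0.694,-0.728,-0.022,1.092],
  [-0.694,-0.728,-0.022,1.092],
  [-0.694,-0.728,-0.022,1.092],
  [-0.694,-0.728,-0.022,1.092],
  [-0.694,-0.728,-0.022,1.092],
], hand=0.055, newtons=15)

```text
clock: 2.6
position: [0.6393, -0.2876, 0.2601]
ee_rot: [-1.985, -2.435, -0.002]
force: [0.7, 0.5, 0.6]
width: 0.597
gripper_force: 0.0
```

```bash
python3 -c "
from h import *
plan(.639,-.2896,.10,11.5)
plan(.639,-.2896,.021,11.5)
snap('wrist','w0')
print(arm.observe()['joints'].round(2))"
```

```text
t 2.6 off [-0.0021 -0.0008  0.1601] spin [ 2.000e-03 -3.139e+00] y0 11.6 j7 0.85 pos [ 0.6393 -0.2876  0.2601] w 0.597
t 2.6 off [-0.0021 -0.0009  0.2391] spin [ 2.000e-03 -3.139e+00] y0 11.6 j7 0.85 pos [ 0.6393 -0.2876  0.2601] w 0.597
[-0.03  0.6   0.66  1.37 -0.37  1.29  0.85]
```

View pics/w0.png

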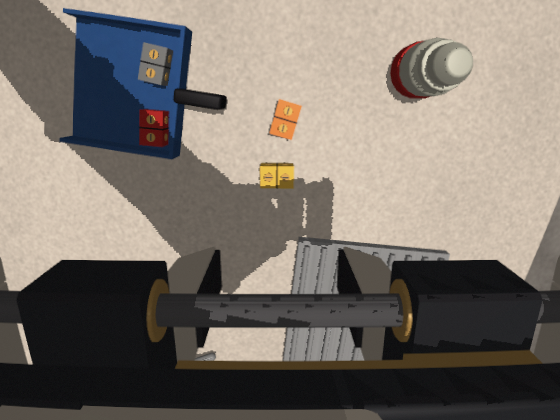

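The wrist view shows the yellow block at (276,175), aligned with the jaw line, and the orange block above it at (285,119).

Emit:
jog_arm([
  [0,0,0.06,0],
  [-0.001,0,0.12,0],
  [-0.002,-0.001,0.17,0],
  [-0.002,-0.001,0.21,0],
  [-0.002,-0.001,0.239,0],
  [-0.002,-0.001,0.239,0],
  [-0.002,-0.001,0.239,0],
])

```text
clock: 3.52
position: [0.6394, -0.2917, 0.0223]
ee_rot: [1.986, 2.432, 0.001]
force: [0.5, -1.0, 0.8]
width: 0.601
gripper_force: 0.0
```

Emit:
jog_arm([
  [0,0,0,0],
  [0,0,0,0],
  [0,0,0,0],
  [0,0,0,0],
  [0,0,-0.03,0],
  [0,0,-0.08,0],
  [0,0,-0.1,0],
  [0,0,-0.1,0],
], hand=0.02)

```text
clock: 4.53
position: [0.6393, -0.292, 0.1222]
ee_rot: [1.986, 2.431, 0.002]
force: [1.0, 0.1, -0.5]
width: 0.392
gripper_force: 15.0
```

```bash
python3 -c "
from h import *
plan(.442,-.272,.12,2)
plan(.442,-.272,.028,2)"
```

```text
t 4.53 off [ 0.0589 -0.1893  0.0016] spin [ 0.166 -2.976] y0 11.5 j7 0.91 pos [ 0.6393 -0.292   0.1222] w 0.392
t 4.53 off [ 0.0591 -0.1895  0.0936] spin [ 0.166 -2.976] y0 11.5 j7 0.91 pos [ 0.6393 -0.292   0.1222] w 0.392
```

Emit:
jog_arm([
  [0.02,-0.06,0,0.08],
  [0.04,-0.12,0,0.166],
  [0.06,-0.17,0,0.166],
  [0.063,-0.19,0.01,0.166],
  [0.063,-0.19,0.05,0.166],
  [0.063,-0.19,0.08,0.166],
  [0.063,-0.19,0.094,0.166],
  [0.063,-0.19,0.094,0.166],
  [0.063,-0.19,0.094,0.166],
])

```text
clock: 5.65
position: [0.4398, -0.2679, 0.0269]
ee_rot: [2.182, 2.26, -0.0]
force: [-0.0, 0.8, 0.1]
width: 0.388
gripper_force: 15.0
```

Emit:
jog_arm([
  [0,0,0,0],
  [0,0,0,0],
  [0,0,-0.03,0],
  [0,0,-0.09,0],
  [0,0,-0.12,0],
  [0,0,-0.12,0],
], hand=0.041)

```text
clock: 6.4
position: [0.4412, -0.2684, 0.1491]
ee_rot: [2.179, 2.257, 0.004]
force: [-0.6, -0.1, -0.2]
width: 0.447
gripper_force: 0.0
```

```bash
python3 -c "
from h import *
plan(.635,-.2279,.10,85.3)
plan(.635,-.2279,.022,85.3)"
```

```text
t 6.4 off [0.0337 0.1949 0.0499] spin [-1.453  1.688] y0 2.0 j7 0.87 pos [ 0.4412 -0.2684  0.1491] w 0.447
t 6.4 off [0.0338 0.1945 0.1279] spin [-1.453  1.688] y0 2.0 j7 0.87 pos [ 0.4412 -0.2684  0.1491] w 0.447
```

Emit:
jog_arm([
  [0.01,0.05,0,-0.18],
  [0.02,0.1,0,-0.36],
  [0.03,0.15,0,-0.54],
  [0.034,0.19,0.0,-0.72],
  [0.034,0.194,0.0,-0.9],
  [0.034,0.194,0.02,-1.08],
  [0.034,0.194,0.04,-1.26],
  [0.034,0.194,0.05,-1.44],
  [0.034,0.194,0.06,-1.453],
  [0.034,0.194,0.09,-1.453],
  [0.034,0.194,0.115,-1.453],
  [0.034,0.194,0.128,-1.453],
  [0.034,0.194,0.128,-1.453],
  [0.034,0.194,0.128,-1.453],
], hand=0.06)

```text
clock: 8.15
position: [0.6331, -0.2272, 0.0196]
ee_rot: [0.131, 3.138, -0.001]
force: [0.4, 0.3, -0.6]
width: 0.655
gripper_force: 0.0
```

Emit:
jog_arm([
  [0,0,0,0],
  [0,0,0,0],
  [0,0,0,0],
  [0,0,0,0],
  [0,0,-0.03,0],
  [0,0,-0.08,0],
  [0,0,-0.1,0],
  [0,0,-0.1,0],
], hand=0.02)

```text
clock: 9.15
position: [0.6332, -0.2272, 0.12]
ee_rot: [0.13, 3.136, -0.001]
force: [0.4, 0.3, -0.8]
width: 0.389
gripper_force: 15.0
```

```bash
python3 -c "
from h import *
plan(.442,-.240,.12,2)
plan(.442,-.240,.028,2)"
```

```text
t 9.15 off [ 0.1895 -0.0286 -0.0005] spin [ 1.453 -1.689] y0 85.3 j7 1.92 pos [ 0.6332 -0.2272  0.12  ] w 0.389
t 9.15 off [ 0.1898 -0.0285  0.0915] spin [ 1.453 -1.689] y0 85.3 j7 1.92 pos [ 0.6332 -0.2272  0.12  ] w 0.389
```

Emit:
jog_arm([
  [0.02,-0.005,-0.01,0.18],
  [0.06,-0.01,-0.01,0.36],
  [0.1,-0.015,-0.01,0.54],
  [0.14,-0.02,-0.01,0.72],
  [0.17,-0.025,-0.01,0.9],
  [0.19,-0.0285,-0.01,1.08],
  [0.19,-0.0285,-0.01,1.26],
  [0.19,-0.0285,0.0,1.44],
  [0.19,-0.0285,0.02,1.453],
  [0.19,-0.0285,0.06,1.453],
  [0.19,-0.0285,0.08,1.453],
  [0.19,-0.0285,0.092,1.453],
  [0.19,-0.0285,0.092,1.453],
  [0.19,-0.0285,0.092,1.453],
])

```text
clock: 10.9
position: [0.441, -0.2399, 0.0271]
ee_rot: [2.182, 2.259, 0.0]
force: [-0.4, -0.1, -0.4]
width: 0.39
gripper_force: 15.0
```

Emit:
jog_arm([
  [0,0,0,0],
  [0,0,0,0],
  [0,0,-0.03,0],
  [0,0,-0.09,0],
  [0,0,-0.12,0],
  [0,0,-0.12,0],
], hand=0.041)

```text
clock: 11.65
position: [0.4422, -0.2402, 0.149]
ee_rot: [2.179, 2.257, 0.004]
force: [-0.4, -0.3, -0.2]
width: 0.447
gripper_force: 0.0
```

```bash
cat >> h.py <<'E'
def blob(W,name,x,y,zmin,zmax,r):
    m=(np.hypot(W[...,0]-x,W[...,1]-y)<r)&(W[...,2]>zmin)&(W[...,2]<zmax)
    p=W[m]
    if len(p)<20: print(name,'none'); return
    c=cv2.minAreaRect(p[:,:2].astype(np.float32)*1000)
    print(name,len(p),'ctr',np.round(c[0],1),np.round(c[1],1),round(c[2],1),'z',np.percentile(p[:,2],[5,50,95]).round(3))
E
python3 - <<'E'
from h import *
W=cloud(snap('top','top1'))
blob(W,'red',.6538,-.037,.012,.05,.05); blob(W,'grey',.647,.0435,.012,.05,.045)
plan(.6538,-.037,.10,93.3)
plan(.6538,-.037,.022,93.3)
plan(.647,.0435,.022,146.6)
E
```

```text
red 218 ctr [653.6 -36.8] [25.1 36.6] 5.5 z [0.018 0.022 0.025]
grey 215 ctr [647.   43.9] [25.4 35.9] 57.9 z [0.016 0.022 0.025]
t 11.7 off [0.1949 0.2193 0.0481] spin [ 1.549 -1.593] y0 2.0 j7 0.81 pos [ 0.4414 -0.2396  0.1476] w 0.446
t 11.7 off [0.1949 0.2191 0.1261] spin [ 1.549 -1.593] y0 2.0 j7 0.81 pos [ 0.4414 -0.2396  0.1476] w 0.446
t 11.7 off [0.2756 0.2152 0.1261] spin [ 0.618 -2.523] y0 2.0 j7 0.81 pos [ 0.4414 -0.2396  0.1476] w 0.446
```

View pics/top1.png

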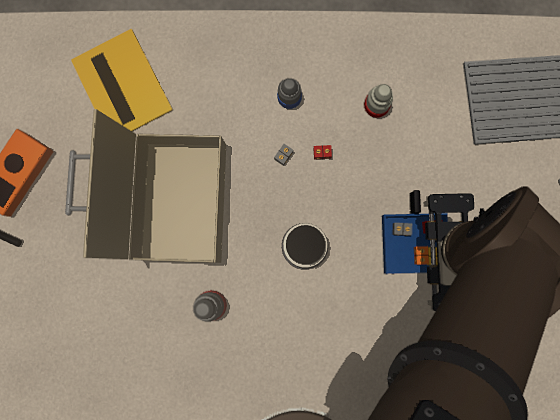

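The red and grey blocks haven't moved: red is still at (323,152) and grey at (285,154). Orange is in the scoop at (422,256).

Emit:
jog_arm([
  [0.04,0.04,0,0.18],
  [0.08,0.09,0,0.36],
  [0.12,0.13,0,0.54],
  [0.16,0.18,0,0.72],
  [0.19,0.215,0,0.9],
  [0.195,0.219,0.01,1.08],
  [0.195,0.219,0.03,1.26],
  [0.195,0.219,0.04,1.44],
  [0.195,0.219,0.06,1.549],
  [0.195,0.219,0.09,1.549],
  [0.195,0.219,0.115,1.549],
  [0.195,0.219,0.126,1.549],
  [0.195,0.219,0.126,1.549],
  [0.195,0.219,0.126,1.549],
], hand=0.06)

```text
clock: 13.45
position: [0.6534, -0.0375, 0.0217]
ee_rot: [3.14, 0.089, 0.002]
force: [-0.3, -0.6, -0.1]
width: 0.657
gripper_force: 0.0
```

Emit:
jog_arm([
  [0,0,0,0],
  [0,0,0,0],
  [0,0,0,0],
  [0,0,0,0],
  [0,0,-0.03,0],
  [0,0,-0.08,0],
  [0,0,-0.1,0],
  [0,0,-0.1,0],
], hand=0.02)

```text
clock: 14.45
position: [0.6535, -0.0372, 0.1218]
ee_rot: [-3.14, -0.089, -0.003]
force: [0.5, -0.0, -0.8]
width: 0.392
gripper_force: 15.0
```

```bash
python3 -c "
from h import *
plan(.442,-.212,.12,2)
plan(.442,-.212,.028,2)"
```

```text
t 14.45 off [-0.2211  0.1625  0.0012] spin [-1.549  1.593] y0 -86.7 j7 -0.86 pos [ 0.6535 -0.0372  0.1218] w 0.392
t 14.45 off [-0.2213  0.1625  0.0932] spin [-1.549  1.593] y0 -86.7 j7 -0.86 pos [ 0.6535 -0.0372  0.1218] w 0.392
```

Emit:
jog_arm([
  [-0.04,0.03,-0.01,-0.18],
  [-0.08,0.06,-0.01,-0.36],
  [-0.13,0.09,-0.01,-0.54],
  [-0.17,0.13,-0.01,-0.72],
  [-0.21,0.155,-0.01,-0.9],
  [-0.221,0.1625,-0.01,-1.08],
  [-0.221,0.1625,-0.01,-1.26],
  [-0.221,0.1625,0.0,-1.44],
  [-0.221,0.1625,0.02,-1.549],
  [-0.221,0.1625,0.06,-1.549],
  [-0.221,0.1625,0.08,-1.549],
  [-0.221,0.1625,0.093,-1.549],
  [-0.221,0.1625,0.093,-1.549],
  [-0.221,0.1625,0.093,-1.549],
])

```text
clock: 16.2
position: [0.4416, -0.212, 0.0281]
ee_rot: [2.182, 2.26, 0.0]
force: [0.8, -0.3, -0.4]
width: 0.389
gripper_force: 15.0
```

Emit:
jog_arm([
  [0,0,0,0],
  [0,0,0,0],
  [0,0,-0.03,0],
  [0,0,-0.09,0],
  [0,0,-0.12,0],
  [0,0,-0.12,0],
], hand=0.041)

```text
clock: 16.95
position: [0.4428, -0.2123, 0.1499]
ee_rot: [2.179, 2.258, 0.005]
force: [0.6, -0.1, 0.5]
width: 0.444
gripper_force: 0.0
```

Run:
```python
from h import *
W=cloud(snap('top','top2'))
blob(W,'grey',.647,.0439,.012,.05,.045)
plan(.647,.0439,.10,147.5)
plan(.647,.0439,.022,147.5)
```

```text
grey 215 ctr [647.1  44. ] [24.1 36.8] 56.9 z [0.017 0.022 0.025]
t 17.0 off [0.2482 0.2137 0.0491] spin [ 0.603 -2.539] y0 2.0 j7 0.75 pos [ 0.4421 -0.2118  0.1485] w 0.446
t 17.0 off [0.2482 0.2135 0.1271] spin [ 0.603 -2.539] y0 2.0 j7 0.75 pos [ 0.4421 -0.2118  0.1485] w 0.446
```

Emit:
jog_arm([
  [0.05,0.04,0,0.15],
  [0.1,0.09,0,0.3],
  [0.15,0.13,0,0.45],
  [0.2,0.17,0,0.603],
  [0.24,0.205,0,0.603],
  [0.248,0.2135,0.01,0.603],
  [0.248,0.2135,0.05,0.603],
  [0.248,0.2135,0.09,0.603],
  [0.248,0.2135,0.115,0.603],
  [0.248,0.2135,0.127,0.603],
  [0.248,0.2135,0.127,0.603],
  [0.248,0.2135,0.127,0.603],
], hand=0.06)

```text
clock: 18.5
position: [0.6467, 0.043, 0.0216]
ee_rot: [2.755, 1.509, 0.002]
force: [0.1, -0.8, 0.7]
width: 0.65
gripper_force: 0.0
```

Emit:
jog_arm([
  [0,0,0,0],
  [0,0,0,0],
  [0,0,0,0],
  [0,0,0,0],
  [0,0,-0.03,0],
  [0,0,-0.08,0],
  [0,0,-0.1,0],
  [0,0,-0.1,0],
], hand=0.02)

```text
clock: 19.5
position: [0.6468, 0.0435, 0.1218]
ee_rot: [2.754, 1.51, 0.004]
force: [-0.5, -0.7, -0.2]
width: 0.391
gripper_force: 15.0
```

```bash
python3 -c "
from h import *
plan(.442,-.183,.12,2)
plan(.442,-.183,.028,2)"
```

```text
t 19.5 off [-0.3011 -0.0508  0.0012] spin [-0.603  2.539] y0 -32.5 j7 -0.19 pos [0.6468 0.0435 0.1218] w 0.391
t 19.5 off [-0.3013 -0.051   0.0932] spin [-0.603  2.539] y0 -32.5 j7 -0.19 pos [0.6468 0.0435 0.1218] w 0.391
```

Emit:
jog_arm([
  [-0.05,-0.01,-0.01,-0.1],
  [-0.1,-0.02,-0.01,-0.2],
  [-0.15,-0.025,-0.01,-0.3],
  [-0.2,-0.034,-0.01,-0.45],
  [-0.25,-0.042,-0.01,-0.603],
  [-0.29,-0.05,-0.01,-0.603],
  [-0.301,-0.051,0.0,-0.603],
  [-0.301,-0.051,0.03,-0.603],
  [-0.301,-0.051,0.06,-0.603],
  [-0.301,-0.051,0.083,-0.603],
  [-0.301,-0.051,0.093,-0.603],
  [-0.301,-0.051,0.093,-0.603],
  [-0.301,-0.051,0.093,-0.603],
])

```text
clock: 21.12
position: [0.4415, -0.1829, 0.0281]
ee_rot: [2.182, 2.26, 0.001]
force: [-0.2, -0.1, -0.6]
width: 0.391
gripper_force: 15.0
```

Emit:
jog_arm([
  [0,0,0,0],
  [0,0,0,0],
  [0,0,-0.03,0],
  [0,0,-0.09,0],
  [0,0.03,-0.12,0],
  [0,0.08,-0.12,0],
  [0.06,0.13,-0.12,0],
  [0.12,0.16,-0.12,0],
  [0.18,0.18,-0.12,0],
  [0.18,0.18,-0.12,0],
  [0.18,0.18,-0.12,0],
], hand=0.041)

```text
clock: 22.5
position: [0.6148, 0.0048, 0.1475]
ee_rot: [-2.179, -2.263, 0.0]
force: [-0.6, -0.5, 0.5]
width: 0.446
gripper_force: 0.0
```

Run:
```python
from h import *
im=snap('top','top3');W=cloud(im)
blob(W,'handle',.549,-.2245,.04,.06,.035)
blob(W,'leftwall',.466,-.16,.024,.035,.03);blob(W,'any',.6,-.1,.012,.05,.1)
cv2.imwrite('pics/top3c.png',cv2.resize(im['color'][180:290,360:470,::-1],None,fx=5,fy=5))
plan(.549,-.2245,.15,92)
```

```text
handle 178 ctr [ 548.2 -224.5] [45.7 15.6] 0.8 z [0.044 0.049 0.052]
leftwall 132 ctr [ 466.6 -175.5] [58.7 23.4] 2.9 z [0.025 0.028 0.033]
any none
t 22.55 off [-0.2245 -0.0732 -0.002 ] spin [-1.571  1.571] y0 2.0 j7 0.36 pos [0.6144 0.0024 0.1478] w 0.447
```

View pics/top3c.png

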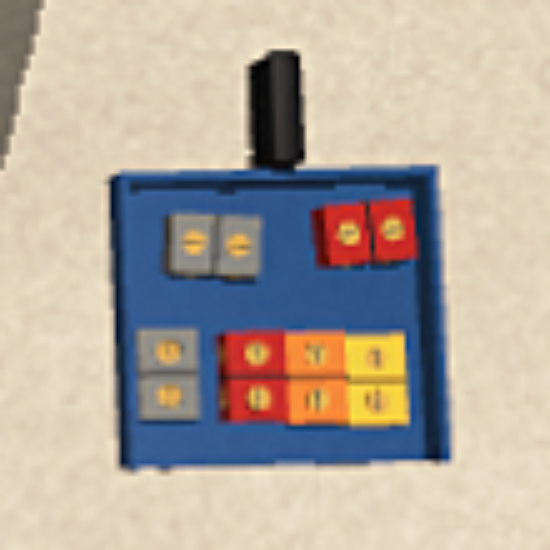

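All six blocks are in the scoop: two at the back, and grey, red, orange and yellow in the front row. The front row ends at crop row 425, about 7 mm or more behind the lip at 460. Next I grip the handle.

Emit:
jog_arm([
  [-0.03,-0.01,-0.02,-0.18],
  [-0.07,-0.02,-0.02,-0.36],
  [-0.11,-0.03,-0.02,-0.54],
  [-0.15,-0.05,-0.02,-0.72],
  [-0.19,-0.06,-0.02,-0.9],
  [-0.22,-0.07,-0.02,-1.08],
  [-0.2245,-0.079,-0.02,-1.26],
  [-0.2245,-0.079,-0.01,-1.44],
  [-0.2245,-0.079,-0.01,-1.56],
  [-0.2245,-0.079,-0.01,-1.56],
  [-0.2245,-0.079,-0.01,-1.56],
], hand=0.045)

```text
clock: 23.92
position: [0.5428, -0.2253, 0.158]
ee_rot: [-0.03, 3.141, -0.001]
force: [-0.6, 0.1, -0.0]
width: 0.488
gripper_force: 0.0
```

```bash
python3 -c "
from h import *
plan(.543,-.2245,.026,91.5)"
```

```text
t 23.93 off [-0.0002  0.0008  0.132 ] spin [-0.007  3.135] y0 91.1 j7 2.06 pos [ 0.5428 -0.2253  0.158 ] w 0.488
```

Emit:
jog_arm([
  [0,0.0005,0.04,0],
  [0,0.0005,0.08,0],
  [0,0.0005,0.11,0],
  [0,0.0005,0.125,0],
  [0,0.0005,0.132,0],
  [0,0.0005,0.132,0],
  [0,0.0005,0.132,0],
])

```text
clock: 24.8
position: [0.5443, -0.2237, 0.0267]
ee_rot: [-0.038, 3.14, -0.001]
force: [-0.6, -0.1, -1.5]
width: 0.492
gripper_force: 0.0
```

Emit:
jog_arm([
  [0,0,0,0],
  [0,0,0,0],
  [0,0,0,0],
  [0,0,0,0],
  [0,0,0,0],
], hand=0, newtons=60)

```text
clock: 25.42
position: [0.5438, -0.2238, 0.0259]
ee_rot: [-0.037, 3.141, -0.001]
force: [-0.4, -1.5, 2.7]
width: 0.149
gripper_force: 59.6
```

Emit:
jog_arm([
  [0,0,-0.001,0],
  [0,0,-0.003,0],
  [0,0,-0.006,0],
  [0,0,-0.01,0],
  [0,0,-0.015,0],
  [0,0,-0.02,0],
  [0,0,-0.025,0],
  [0,0,-0.028,0],
  [0,0,-0.03,0],
  [0,0,-0.03,0],
  [0,0,-0.03,0],
])

```text
clock: 26.8
position: [0.5435, -0.2233, 0.0556]
ee_rot: [0.038, -3.141, -0.0]
force: [-0.1, -0.3, -4.3]
width: 0.15
gripper_force: 59.6
```

```bash
cat >> h.py <<'E'
def tilt(im):
    """blue floor/walls of scoop: fit plane, report tilt"""
    W=cloud(im); c=im['color'].astype(int); m=(c[...,2]>c[...,0]+40)&(c[...,2]>60)&np.isfinite(W[...,2])
    p=W[m]; print('blue',len(p),'min',np.percentile(p,2,0).round(3),'max',np.percentile(p,98,0).round(3))
    A=np.c_[p[:,:2],np.ones(len(p))]; k=np.ones(len(p),bool)
    for _ in range(6):
        s=np.linalg.lstsq(A[k],p[k,2],rcond=None)[0]; r=p[:,2]-A@s; k=r<0.006
    print('floor slopes dz/dx,dz/dy deg',np.degrees(np.arctan(s[:2])).round(1), k.sum())
    return p
E
python3 - <<'E'
from h import *
for t in ['top0']: tilt(load(t))
tilt(snap('top','top4'));tilt(snap('scene','scene4'))
plan(.61,.254,.25)
o=arm.observe();print(o['force'],o['ft_torque'],o['gripper_force'])
E
```

```text
blue 2878 min [ 0.409 -0.291 -0.   ] max [ 0.524 -0.165  0.032]
floor slopes dz/dx,dz/dy deg [0.1 0.2] 2529
blue 621 min [ 0.407 -0.21   0.024] max [0.755 0.048 0.061]
floor slopes dz/dx,dz/dy deg [ 0.1 -2.5] 495
blue 259 min [ 0.423 -0.193  0.006] max [0.798 0.061 0.06 ]
floor slopes dz/dx,dz/dy deg [ 3.7 -9.8] 117
t 26.9 off [-0.0779  0.4756 -0.1944] spin [0. 0.] y0 91.4 j7 2.11 pos [ 0.5435 -0.2233  0.0556] w 0.148
[ 1.72798286  0.21814794 -3.76692404] [-0.00741614 -0.35419799 -0.0361559 ] 59.6210253238678
```

View pics/scene4.png

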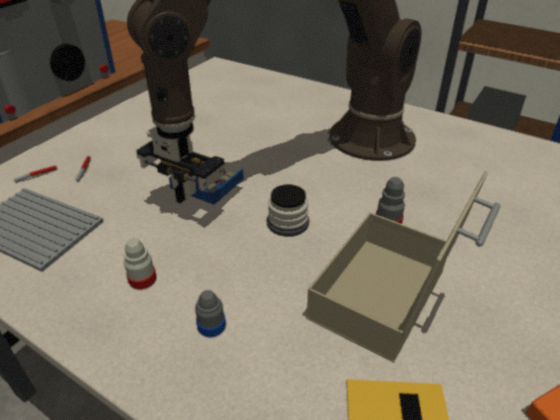

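The force reads −4.3 N, so the full load is hanging. The top view gives a floor slope of 0.1°, so the scoop is level. Now I raise it and carry it over the box.

Emit:
jog_arm([
  [0,0,-0.003,0],
  [0,0,-0.01,0],
  [0,0,-0.02,0],
  [0,0,-0.034,0],
  [0,0,-0.05,0],
  [0,0,-0.068,0],
  [0,0,-0.086,0],
  [0,0,-0.104,0],
  [0,0,-0.122,0],
  [0,0,-0.14,0],
  [0,0,-0.157,0],
  [0,0,-0.172,0],
  [0,0,-0.184,0],
  [0,0,-0.192,0],
  [0,0,-0.196,0],
  [0,0,-0.197,0],
  [0,0,-0.197,0],
])

```text
clock: 29.02
position: [0.5434, -0.2233, 0.2523]
ee_rot: [0.038, -3.141, -0.0]
force: [-0.4, -0.2, -4.7]
width: 0.151
gripper_force: 59.6
```

Emit:
jog_arm([
  [0,0.003,0,0],
  [-0.002,0.011,0,0],
  [-0.004,0.024,0,0],
  [-0.007,0.042,0,0],
  [-0.011,0.064,0,0],
  [-0.015,0.089,0,0],
  [-0.02,0.115,0,0],
  [-0.025,0.141,0,0],
  [-0.03,0.167,0,0],
  [-0.034,0.193,0,0],
  [-0.038,0.219,0,0],
  [-0.042,0.245,0,0],
  [-0.047,0.271,0,0],
  [-0.051,0.297,0,0],
  [-0.055,0.321,0,0],
  [-0.059,0.343,0,0],
  [-0.062,0.361,0,0],
  [-0.064,0.374,0,0],
  [-0.066,0.382,0,0],
  [-0.067,0.385,0,0],
])

```text
clock: 31.52
position: [0.6015, 0.1632, 0.2527]
ee_rot: [0.038, -3.141, 0.0]
force: [-0.2, 0.5, -4.0]
width: 0.15
gripper_force: 59.6
```

Run:
```python
from h import *
plan(.61,.254,.25,90.5)
o=arm.observe();print(o['force'],o['ft_torque'])
tilt(snap('top','top5'))
```

```text
t 31.52 off [-0.0107  0.0906  0.0027] spin [ 0.015 -3.126] y0 91.4 j7 1.34 pos [0.6015 0.1632 0.2527] w 0.15
[-0.19612393  0.48322287 -3.9694835 ] [ 0.04936628 -0.2726699   0.02923025]
blue 143 min [0.466 0.042 0.017] max [0.769 0.147 0.234]
floor slopes dz/dx,dz/dy deg [-32.4  18.9] 94
```

Emit:
jog_arm([
  [-0.001,0.003,0,0],
  [-0.002,0.01,0,0.005],
  [-0.004,0.02,0,0.01],
  [-0.006,0.034,0,0.015],
  [-0.008,0.05,0,0.015],
  [-0.009,0.065,0,0.015],
  [-0.0107,0.077,0,0.015],
  [-0.0107,0.085,0,0.015],
  [-0.0107,0.089,0,0.015],
  [-0.0107,0.09,0,0.015],
  [-0.0107,0.09,0,0.015],
])

```text
clock: 32.95
position: [0.61, 0.2528, 0.2528]
ee_rot: [-0.013, 3.141, -0.0]
force: [0.4, -0.1, -4.9]
width: 0.152
gripper_force: 59.6
```

Run:
```python
from h import *
plan(.61,.254,.25,90.5)
o=arm.observe();print(o['force'],o['ft_torque'])
im=snap('scene','scene5'); cv2.imwrite('pics/scene5c.png',cv2.resize(im['color'][90:390,260:560,::-1],None,fx=2,fy=2))
```

```text
t 32.95 off [-0.      0.0012  0.0028] spin [-0.     3.141] y0 90.5 j7 1.2 pos [0.61   0.2528 0.2528] w 0.152
[ 0.35624612 -0.12708518 -4.9287078 ] [ 0.01107022 -0.33158857 -0.01088535]
```

View pics/scene5c.png

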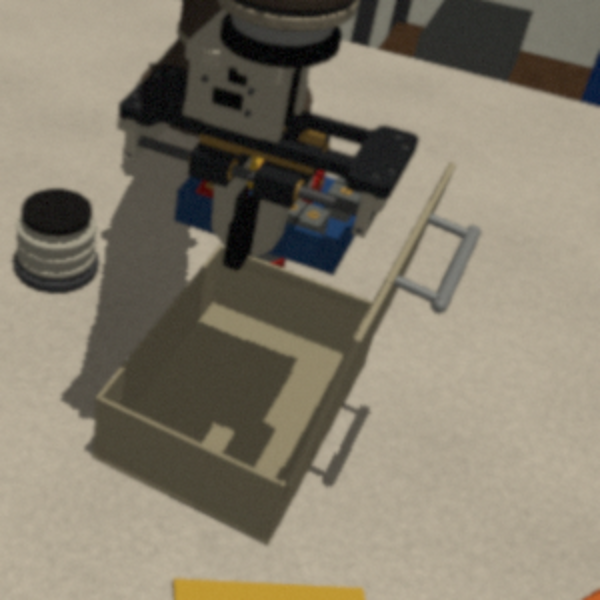

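The scoop hangs level over the box, with its handle at about (240,230) in the crop. I'll ease the grip step by step so the scoop pivots nose-down in the pads.

Emit:
jog_arm([
  [0,0,0,0],
  [0,0,0,0],
  [0,0,0,0],
], newtons=40)

```text
clock: 33.38
position: [0.6099, 0.2533, 0.2528]
ee_rot: [-0.014, 3.142, 0.0]
force: [-0.2, 0.0, -5.0]
width: 0.15
gripper_force: 39.9
```

```bash
cat >> h.py <<'E'
def st():
    o=arm.observe();print(round(o['clock'],2),o['position'].round(4),'F',o['force'].round(2),'T',o['ft_torque'].round(3),'w',round(o['width'],3),'g',round(o['gripper_force'],1))
E
python3 -c "
from h import *
st()"
```

```text
33.38 [0.6099 0.2533 0.2528] F [-0.22  0.04 -5.04] T [ 0.07  -0.314  0.01 ] w 0.15 g 39.9
```

Emit:
jog_arm([
  [0,0,0,0],
  [0,0,0,0],
  [0,0,0,0],
], newtons=28)

```text
clock: 33.75
position: [0.6099, 0.2534, 0.2527]
ee_rot: [-0.014, 3.142, 0.0]
force: [0.3, 0.4, -4.5]
width: 0.152
gripper_force: 27.9
```

```bash
python3 -c "
from h import *
st()"
```

```text
33.75 [0.6099 0.2534 0.2527] F [ 0.27  0.4  -4.47] T [ 0.02  -0.289  0.043] w 0.152 g 27.9
```

Emit:
jog_arm([
  [0,0,0,0],
  [0,0,0,0],
  [0,0,0,0],
], newtons=20)

```text
clock: 34.12
position: [0.6098, 0.2534, 0.2527]
ee_rot: [0.014, -3.142, 0.0]
force: [0.1, -0.5, -4.9]
width: 0.155
gripper_force: 20.0
```

```bash
python3 -c "
from h import *
st()
im=snap('scene','scene6'); cv2.imwrite('pics/scene6c.png',cv2.resize(im['color'][90:390,260:560,::-1],None,fx=2,fy=2))"
```

```text
34.12 [0.6098 0.2534 0.2527] F [ 0.13 -0.51 -4.85] T [ 0.032 -0.34  -0.009] w 0.155 g 20.0
```

Still holding, so I keep easing.

Emit:
jog_arm([
  [0,0,0,0],
  [0,0,0,0],
  [0,0,0,0],
  [0,0,0,0],
], newtons=15)

```text
clock: 34.67
position: [0.6099, 0.2534, 0.2528]
ee_rot: [-0.014, 3.141, 0.0]
force: [0.3, -0.4, -4.5]
width: 0.154
gripper_force: 16.8
```

```bash
python3 -c "
from h import *
st()"
```

```text
34.67 [0.6099 0.2534 0.2528] F [ 0.27 -0.4  -4.49] T [ 0.014 -0.257  0.015] w 0.154 g 16.8
```

Emit:
jog_arm([
  [0,0,0,0],
  [0,0,0,0],
  [0,0,0,0],
], newtons=12)

```text
clock: 35.05
position: [0.6099, 0.2535, 0.253]
ee_rot: [-0.014, 3.141, 0.0]
force: [0.7, 0.6, -2.8]
width: 0.155
gripper_force: 13.8
```

```bash
python3 -c "
from h import *
st()
im=snap('scene','scene6'); cv2.imwrite('pics/scene6c.png',cv2.resize(im['color'][90:390,260:560,::-1],None,fx=2,fy=2))"
```

```text
35.05 [0.6099 0.2535 0.253 ] F [ 0.66  0.62 -2.81] T [ 0.021 -0.055  0.   ] w 0.155 g 13.8
```

View pics/scene6c.png

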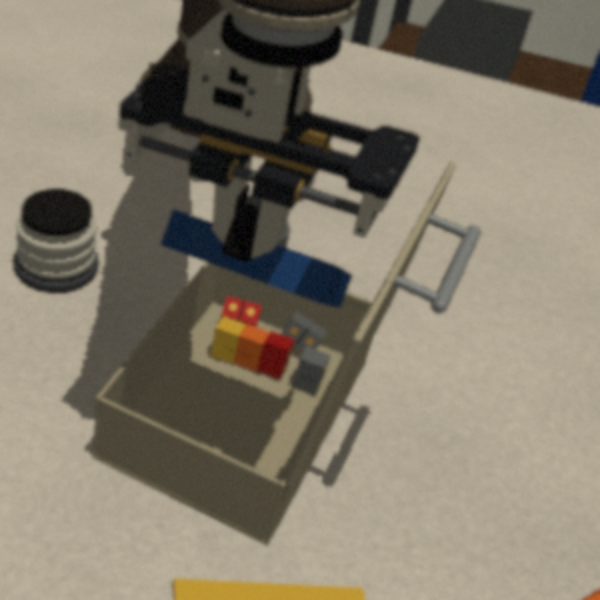

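The scoop is nose-down and all six blocks are falling into the box around crop (220–330, 300–390). I tighten up and check.

Emit:
jog_arm([
  [0,0,0,0],
  [0,0,0,0],
  [0,0,0,0],
  [0,0,0,0],
  [0,0,0,0],
  [0,0,0,0],
], newtons=30)

```text
clock: 35.85
position: [0.6099, 0.2534, 0.2527]
ee_rot: [0.014, -3.142, -0.0]
force: [-0.3, -1.0, -3.1]
width: 0.152
gripper_force: 31.9
```

```bash
python3 -c "
from h import *
st()
im=snap('scene','scene7'); cv2.imwrite('pics/scene7c.png',cv2.resize(im['color'][90:390,260:560,::-1],None,fx=2,fy=2))
W=cloud(im);c=im['color'].astype(int); m=(c[...,2]>c[...,0]+25)&(c[...,2]>50)&(abs(W[...,0]-.58)<.15)&(abs(W[...,1]-.254)<.09)&(W[...,2]>.05)
p=W[m]; print(len(p),np.percentile(p,[2,98],0).round(3))
A=np.c_[p[:,1:],np.ones(len(p))]; s=np.linalg.lstsq(A,p[:,0],rcond=None)[0]; print('tilt from vertical deg',np.degrees(np.arctan(s[:2])))
"
```

```text
35.85 [0.6099 0.2534 0.2527] F [-0.27 -0.96 -3.07] T [-0.016 -0.037 -0.004] w 0.152 g 31.9
565 [[0.533 0.195 0.17 ]
 [0.616 0.319 0.242]]
tilt from vertical deg [-3.0618772  40.55605048]
```

View pics/scene7c.png

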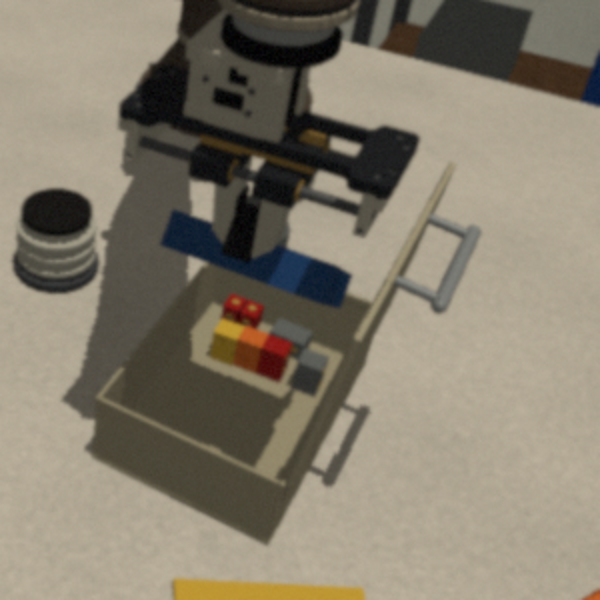

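All six blocks are in the box: red, yellow, orange, red, grey and grey, at crop (210–330, 300–390). The scoop is tilted about 49°. I'll carry it back to free bench and lay it flat for a fresh level grip.

Emit:
jog_arm([
  [0.002,-0.01,-0.005,0],
  [0.006,-0.03,-0.01,0],
  [0.012,-0.06,-0.01,0],
  [0.018,-0.095,-0.01,0],
  [0.025,-0.13,-0.01,0],
  [0.032,-0.165,-0.01,0],
  [0.038,-0.2,-0.01,0],
  [0.044,-0.235,-0.01,0],
  [0.05,-0.27,-0.01,0],
  [0.057,-0.305,-0.01,0],
  [0.063,-0.34,-0.01,0],
  [0.069,-0.375,-0.01,0],
  [0.075,-0.41,-0.01,0],
  [0.082,-0.44,-0.01,0],
  [0.087,-0.463,0,0],
  [0.09,-0.475,0,0],
  [0.09,-0.478,0,0],
  [0.09,-0.478,0,0],
  [0.09,-0.478,0,0],
])

```text
clock: 38.28
position: [0.5246, -0.2244, 0.2529]
ee_rot: [-0.017, 3.141, 0.001]
force: [0.0, 0.3, -2.1]
width: 0.152
gripper_force: 31.9
```

```bash
python3 -c "
from h import *
st(); im=snap('scene','scene8');W=cloud(im);c=im['color'].astype(int)
m=(c[...,2]>c[...,0]+25)&(c[...,2]>50)&(abs(W[...,0]-.5)<.15)&(abs(W[...,1]+.224)<.09)&(W[...,2]>.03)
p=W[m]; print(len(p),np.percentile(p,[2,98],0).round(3))
A=np.c_[p[:,1:],np.ones(len(p))]; s=np.linalg.lstsq(A,p[:,0],rcond=None)[0]; print(np.degrees(np.arctan(s[:2])))
plan(.52,-.224,.125,90.5)
"
```

```text
38.27 [ 0.5246 -0.2244  0.2529] F [ 0.04  0.29 -2.11] T [ 0.023 -0.048 -0.016] w 0.152 g 31.9
185 [[ 0.434 -0.207  0.161]
 [ 0.53  -0.159  0.242]]
[-22.30741288  43.91446168]
t 38.33 off [0.0046 0.0005 0.1278] spin [ 2.00e-03 -3.14e+00] y0 90.6 j7 2.03 pos [ 0.5246 -0.2245  0.2528] w 0.15
```

Emit:
jog_arm([
  [0,0,0.01,0],
  [0,0,0.03,0],
  [0,0,0.055,0],
  [0,0,0.08,0],
  [0,0,0.1,0],
  [0,0,0.115,0],
  [0,0,0.122,0],
  [0,0,0.125,0],
  [0,0,0.125,0],
])

```text
clock: 39.45
position: [0.5245, -0.2255, 0.1281]
ee_rot: [-0.014, 3.141, -0.0]
force: [0.7, -0.1, -2.0]
width: 0.155
gripper_force: 31.9
```

Emit:
jog_arm([
  [0,0,0,0],
  [-0.003,0,0.003,0],
  [-0.008,0,0.007,0],
  [-0.014,0,0.011,0],
  [-0.02,0,0.016,0],
  [-0.026,0,0.021,0],
  [-0.031,0,0.026,0],
  [-0.036,0,0.031,0],
  [-0.04,0,0.036,0],
  [-0.044,0,0.041,0],
  [-0.048,0,0.046,0],
  [-0.052,0,0.051,0],
  [-0.055,0,0.056,0],
  [-0.055,0,0.056,0],
], newtons=12)

```text
clock: 41.2
position: [0.5782, -0.2248, 0.0707]
ee_rot: [0.014, -3.139, -0.001]
force: [0.2, 0.2, -1.8]
width: 0.151
gripper_force: 12.0
```

```bash
python3 -c "
from h import *
st(); im=snap('scene','scene9'); cv2.imwrite('pics/scene9c.png',cv2.resize(im['color'][90:290,60:360,::-1],None,fx=2.5,fy=2.5))"
```

```text
41.2 [ 0.5782 -0.2248  0.0707] F [ 0.24  0.24 -1.76] T [ 0.072 -0.139 -0.01 ] w 0.151 g 12.0
```

View pics/scene9c.png

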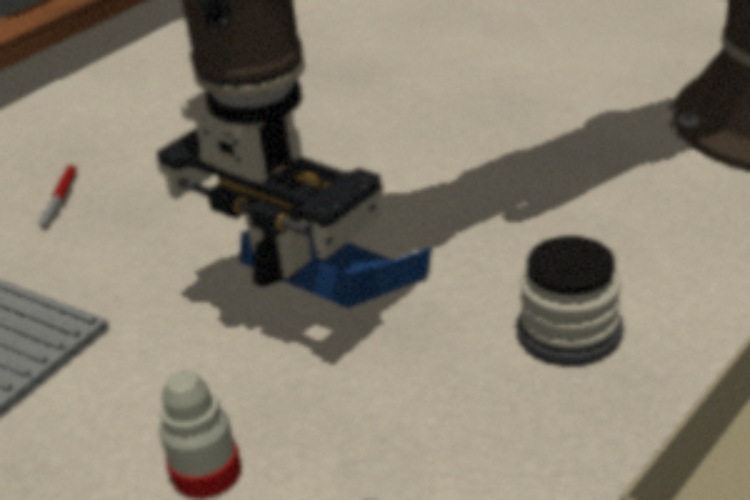

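Emit:
jog_arm([
  [-0.003,0,0.005,0],
  [-0.006,0,0.01,0],
  [-0.009,0,0.015,0],
  [-0.012,0,0.02,0],
  [-0.014,0,0.025,0],
  [-0.016,0,0.03,0],
  [-0.018,0,0.034,0],
  [-0.019,0,0.038,0],
  [-0.019,0,0.04,0],
  [-0.02,0,0.041,0],
  [-0.02,0,0.041,0],
], newtons=8)

```text
clock: 42.62
position: [0.5992, -0.2247, 0.0307]
ee_rot: [0.014, -3.141, -0.0]
force: [-0.3, 0.2, -1.0]
width: 0.151
gripper_force: 8.0
```

```bash
python3 -c "
from h import *
st()"
```

```text
42.62 [ 0.5992 -0.2247  0.0307] F [-0.28  0.23 -1.  ] T [ 0.045  0.045 -0.043] w 0.151 g 8.0
```

Emit:
jog_arm([
  [0,0,0,0],
  [0,0,0,0],
  [0,0,0,0],
  [0,0,-0.03,0],
  [0,0,-0.08,0],
  [0,0.05,-0.12,0],
  [0,0.11,-0.12,0],
  [0,0.17,-0.12,0],
  [0,0.22,-0.12,0],
  [0,0.24,-0.12,0],
  [0,0.24,-0.12,0],
  [0,0.24,-0.12,0],
], hand=0.045)

```text
clock: 44.12
position: [0.5971, 0.0127, 0.1508]
ee_rot: [-0.01, 3.141, -0.002]
force: [0.1, -0.6, 0.4]
width: 0.494
gripper_force: 0.0
```

Run:
```python
from h import *
im=snap('top','top9');p=tilt(im);W=cloud(im)
m=(np.hypot(W[...,0]-.6,W[...,1]+.225)<.04)&(W[...,2]>.036)&(W[...,2]<.06)
blob(W,'handle',.606,-.225,.04,.06,.035)
q=p[p[:,0]<.62]; r=cv2.minAreaRect(q[:,:2].astype(np.float32)*1000); print(r)
blob(W,'boxblk',.5464,.2538,.01,.06,.075)
plan(.602,-.2245,.026,90.5)
```

```text
blue 3514 min [ 0.466 -0.286  0.   ] max [ 0.581 -0.16   0.032]
floor slopes dz/dx,dz/dy deg [-0.1  0. ] 3059
handle 172 ctr [ 606.  -222.4] [45.8 14.4] 0.0 z [0.043 0.049 0.053]
((523.0764770507812, -224.1646728515625), (118.7834243774414, 130.3995361328125), 0.8429725170135498)
boxblk 482 ctr [522.6 276.3] [141.7  82.1] 39.4 z [0.017 0.039 0.043]
t 44.17 off [-0.0035 -0.2369  0.1251] spin [-3.000e-03  3.139e+00] y0 90.3 j7 1.64 pos [0.5971 0.0125 0.1508] w 0.49
```

View pics/top9.png

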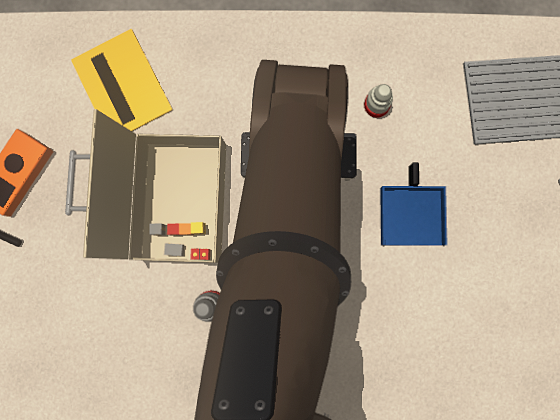

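The empty scoop lies flat at (414,215) with its handle at (413,174). All six blocks are in the box. I regrip the scoop level.

Emit:
jog_arm([
  [0,-0.05,0,0],
  [-0.001,-0.11,0,0],
  [-0.002,-0.17,0,0],
  [-0.003,-0.215,0,0],
  [-0.003,-0.235,0,-0.005],
  [-0.003,-0.235,0.03,-0.005],
  [-0.003,-0.235,0.07,-0.005],
  [-0.003,-0.235,0.1,-0.005],
  [-0.003,-0.235,0.118,-0.005],
  [-0.003,-0.235,0.125,-0.005],
  [-0.003,-0.235,0.125,-0.005],
  [-0.003,-0.235,0.125,-0.005],
])

```text
clock: 45.68
position: [0.6029, -0.22, 0.0268]
ee_rot: [-0.022, 3.14, -0.001]
force: [-0.2, -0.5, 0.4]
width: 0.489
gripper_force: 0.0
```

Emit:
jog_arm([
  [0,0,0,0],
  [0,0,0,0],
  [0,0,0,0],
  [0,0,0,0],
  [0,0,0,0],
], hand=0, newtons=50)

```text
clock: 46.3
position: [0.6024, -0.2201, 0.026]
ee_rot: [-0.022, 3.141, -0.001]
force: [-0.1, -1.7, 2.7]
width: 0.148
gripper_force: 49.7
```

```bash
python3 -c "
from h import *
st()"
```

```text
46.3 [ 0.6024 -0.2201  0.026 ] F [-0.11 -1.65  2.74] T [-0.298  0.035  0.095] w 0.148 g 49.7
```

Emit:
jog_arm([
  [0,0,-0.005,0],
  [0,0,-0.02,0],
  [0,0,-0.045,0],
  [0,0,-0.08,0],
  [0,0,-0.11,0],
  [0,0,-0.13,0],
  [0,0,-0.14,0],
  [0,0,-0.14,0],
])

```text
clock: 47.3
position: [0.6024, -0.2197, 0.1664]
ee_rot: [-0.022, 3.14, -0.0]
force: [0.5, -0.8, -2.3]
width: 0.15
gripper_force: 49.7
```

```bash
python3 -c "
from h import *
st();plan(.521,-.0018,.166,90)"
```

```text
47.3 [ 0.6024 -0.2197  0.1664] F [ 0.52 -0.81 -2.33] T [ 0.084 -0.116  0.019] w 0.15 g 49.7
t 47.3 off [0.0783 0.219  0.0003] spin [ 0.014 -3.127] y0 90.8 j7 2.04 pos [ 0.6024 -0.2197  0.1664] w 0.15
```

Emit:
jog_arm([
  [0.003,0.007,0,0.003],
  [0.009,0.024,0,0.01],
  [0.018,0.05,0,0.014],
  [0.028,0.08,0,0.014],
  [0.039,0.11,0,0.014],
  [0.05,0.14,0,0.014],
  [0.06,0.17,0,0.014],
  [0.069,0.195,0,0.014],
  [0.075,0.21,0,0.014],
  [0.078,0.218,0,0.014],
  [0.078,0.219,0,0.014],
  [0.078,0.219,0,0.014],
  [0.078,0.219,0,0.014],
  [0.078,0.219,0,0.014],
])

```text
clock: 49.05
position: [0.5212, -0.0024, 0.1657]
ee_rot: [0.001, 3.142, -0.0]
force: [0.7, -0.1, -2.6]
width: 0.151
gripper_force: 49.7
```

```bash
python3 -c "
from h import *
st();plan(.521,-.0018,.108,90)
W=cloud(snap('top','top10')); tilt(load('top10')); tilt(snap('scene','scene10'))"
```

```text
49.05 [ 0.5212 -0.0024  0.1657] F [ 0.69 -0.09 -2.64] T [ 0.012 -0.14  -0.001] w 0.151 g 49.7
t 49.05 off [0.0002 0.0006 0.0577] spin [-1.000e-03  3.141e+00] y0 90.0 j7 1.62 pos [ 0.5212 -0.0024  0.1657] w 0.151
blue 22 min [0.752 0.024 0.017] max [0.772 0.059 0.029]
floor slopes dz/dx,dz/dy deg [ 3.2 -3.4] 21
blue 511 min [ 0.387 -0.012  0.007] max [0.798 0.063 0.171]
floor slopes dz/dx,dz/dy deg [-11.4 -44.8] 78
```

Emit:
jog_arm([
  [0,0,0.01,0],
  [0,0,0.025,0],
  [0,0,0.038,0],
  [0,0,0.046,0],
  [0,0,0.051,0],
  [0,0,0.055,0],
  [0,0,0.057,0],
  [0,0,0.0585,0],
  [0,0,0.0595,0],
  [0,0,0.0595,0],
  [0,0,0.0595,0],
])

```text
clock: 50.52
position: [0.5212, -0.0018, 0.1063]
ee_rot: [-0.0, 3.141, 0.0]
force: [0.3, 0.3, -2.7]
width: 0.149
gripper_force: 49.7
```

```bash
python3 -c "
from h import *
st()"
```

```text
50.52 [ 0.5212 -0.0018  0.1063] F [ 0.3   0.32 -2.7 ] T [ 0.035 -0.162  0.027] w 0.149 g 49.7
```

Emit:
jog_arm([
  [0,0,0.0005,0],
  [0,0,0.001,0],
  [0,0,0.0015,0],
  [0,0,0.0015,0],
])

```text
clock: 51.02
position: [0.5213, -0.0018, 0.1058]
ee_rot: [-0.0, 3.141, 0.001]
force: [-4.0, -0.0, 12.4]
width: 0.146
gripper_force: 49.8
```

```bash
python3 -c "
from h import *
st()"
```

```text
51.02 [ 0.5213 -0.0018  0.1058] F [-3.99 -0.05 12.43] T [-0.066  1.182  0.092] w 0.146 g 49.8
```

Emit:
jog_arm([
  [0,0,-0.0005,0],
  [0,0,-0.001,0],
  [0,0,-0.001,0],
  [0,0,-0.001,0],
], newtons=8)

```text
clock: 51.52
position: [0.5213, -0.002, 0.1058]
ee_rot: [0.0, 3.141, -0.0]
force: [-0.1, -1.2, 2.8]
width: 0.155
gripper_force: 8.0
```

```bash
python3 -c "
from h import *
st()"
```

```text
51.52 [ 0.5213 -0.002   0.1058] F [-0.08 -1.22  2.81] T [-0.236  0.031  0.027] w 0.155 g 8.0
```

Emit:
jog_arm([
  [0,0,0,0],
  [0,0,0,0],
  [0,0,0,0],
  [0,0,0,0],
  [0,0,-0.01,0],
  [0,0,-0.04,0],
  [0,0,-0.09,0],
  [0,0,-0.14,0],
  [0,0,-0.19,0],
  [0,0,-0.22,0],
  [0,0,-0.23,0],
], hand=0.03)

```text
clock: 52.9
position: [0.5217, -0.002, 0.3381]
ee_rot: [0.0, 3.138, 0.001]
force: [0.9, -0.3, 0.2]
width: 0.325
gripper_force: 0.0
```

Emit:
jog_arm([
  [0,0.06,0,0],
  [0,0.12,0,0],
  [0,0.18,0,0],
  [0,0.24,0,0],
  [0,0.3,0,0],
  [0,0.35,0,0],
  [0,0.39,0,0],
  [0,0.4,0,0],
  [0,0.4,0,0],
  [0,0.4,0,0],
])

```text
clock: 54.15
position: [0.5217, 0.3962, 0.3357]
ee_rot: [0.003, 3.141, -0.002]
force: [0.6, 0.6, 0.4]
width: 0.328
gripper_force: 0.0
```

Run:
```python
from h import *
st(); im=snap('top','top11');p=tilt(im);W=cloud(im)
q=p[(p[:,0]<.53)&(p[:,2]>.07)]; print(cv2.minAreaRect(q[:,:2].astype(np.float32)*1000))
blob(W,'handle',.525,-.002,.12,.15,.04)
f=p[(p[:,2]<.095)&(p[:,2]>.07)]; A=np.c_[f[:,:2],np.ones(len(f))]; print(np.degrees(np.linalg.lstsq(A,f[:,2],rcond=None)[0][:2]), len(f), np.median(f[:,2]))
im2=snap('scene','scene11'); c=im2['color'].astype(int)
```

```text
54.15 [0.5217 0.3962 0.3357] F [0.6  0.58 0.37] T [ 0.044 -0.042  0.05 ] w 0.328 g 0.0
blue 4046 min [ 0.384 -0.063  0.08 ] max [0.499 0.061 0.111]
floor slopes dz/dx,dz/dy deg [-3.1 -0.5] 3646
((441.3865966796875, -1.0096435546875), (119.3184814453125, 129.46673583984375), 0.09668706357479095)
handle 190 ctr [524.5  -1.4] [44.9 13.1] 0.8 z [0.126 0.129 0.133]
[0.04271348 0.00913144] 3672 0.08399791370875415
```

View pics/scene11.png

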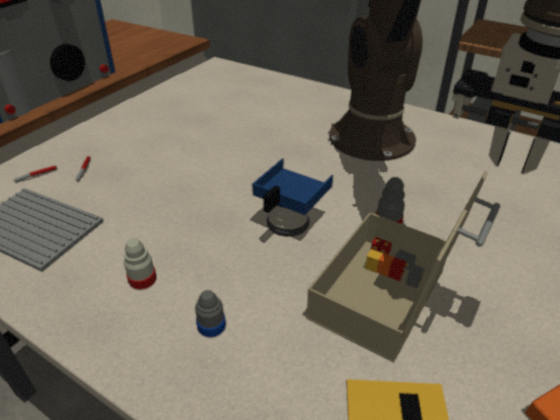

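The scoop is level (0.04°) and centred on the post to within about 2 mm. Now I locate the lid bar.

Run:
```python
from h import *
W=cloud(load('top9'))
s=W[155:215,62:80].reshape(-1,3); s=s[(s[:,2]>.2)&(s[:,1]>.375)]
print(len(s),np.percentile(s,[5,50,95],0).round(4))
b=s[(abs(s[:,0]-.548)<.045)]; print('bar mid',len(b),np.median(b,0).round(4), np.percentile(b,[5,95],0).round(4))
l=W[120:255,88:135].reshape(-1,3); l=l[(l[:,2]>.1)&(l[:,2]<.26)]
A=np.c_[l[:,0],l[:,2]-.08,np.ones(len(l))]; c=np.linalg.lstsq(A,l[:,1],rcond=None)[0]; print('lid inner face y at z=.08, slope',c, 'theta',np.pi/2+np.arctan(c[1]))
plan(.548,.396,.30,90)
```

```text
478 [[0.4987 0.3819 0.2393]
 [0.541  0.3922 0.2437]
 [0.5902 0.3984 0.2464]]
bar mid 417 [0.5473 0.3923 0.2437] [[0.5055 0.3833 0.2393]
 [0.5899 0.3984 0.2464]]
lid inner face y at z=.08, slope [-0.01080671  0.10627453  0.34436081] theta 1.6766734514893007
t 54.25 off [-0.0263 -0.0004  0.0361] spin [-2.000e-03  3.139e+00] y0 89.9 j7 0.91 pos [0.5217 0.3965 0.3361] w 0.326
```

Emit:
jog_arm([
  [-0.01,-0.001,0.01,0],
  [-0.026,-0.0015,0.03,0],
  [-0.026,-0.0015,0.05,0],
  [-0.026,-0.0015,0.06,0],
  [-0.026,-0.0015,0.07,0],
  [-0.026,-0.0015,0.078,0],
  [-0.026,-0.0015,0.086,0],
  [-0.026,-0.0015,0.092,0],
  [-0.026,-0.0015,0.096,0],
  [-0.026,-0.0015,0.097,0],
  [-0.026,-0.0015,0.097,0],
], hand=0.022)

```text
clock: 55.62
position: [0.5471, 0.3967, 0.2389]
ee_rot: [-0.0, 3.141, 0.0]
force: [0.6, -0.0, 0.2]
width: 0.236
gripper_force: 0.0
```

Emit:
jog_arm([
  [0,0,0,0],
  [0,0,0,0],
  [0,0,0,0],
  [0,0,0,0],
], hand=0, newtons=8)

```text
clock: 56.12
position: [0.5471, 0.3964, 0.2387]
ee_rot: [-0.0, -3.142, 0.001]
force: [0.4, -2.0, -0.3]
width: 0.118
gripper_force: 8.0
```

Run:
```python
from h import *
st(); o=arm.observe(); p=o['position']; r=np.hypot(p[1]-.3388,p[2]-.08); print('r',r,'expected',np.hypot(164,40))
h=np.array([.3388,.08])
phi0=np.arctan2(p[2]-.08,p[1]-.3388); 
print('theta',phi0-np.pi+np.arctan2(40,164)+0, np.pi-phi0)
# target final at theta=0: phi_f = pi - atan(40/164)
pf=np.pi-np.arctan2(40,164); R0=.1688
for k in range(0,61,2):
    f=phi0+(pf-phi0)*k/60
    print(k,'y,z shift',round((h[0]+R0*np.cos(f)-p[1])*1000,1),round(-(h[1]+R0*np.sin(f)-p[2])*1000,1))
```

```text
56.12 [0.5471 0.3964 0.2387] F [ 0.35 -2.01 -0.28] T [-0.379  0.032 -0.02 ] w 0.118 g 8.0
r 0.16882509042633365 expected 168.80758276807353
theta -1.6796141909385187 1.9188457909021792
0 y,z shift -0.0 0.0
2 y,z shift -9.0 -2.9
4 y,z shift -18.1 -5.4
6 y,z shift -27.3 -7.4
8 y,z shift -36.7 -8.8
10 y,z shift -46.1 -9.7
12 y,z shift -55.5 -10.1
14 y,z shift -65.0 -9.9
16 y,z shift -74.4 -9.3
18 y,z shift -83.8 -8.1
20 y,z shift -93.1 -6.3
22 y,z shift -102.2 -4.1
24 y,z shift -111.3 -1.3
26 y,z shift -120.2 1.9
28 y,z shift -128.8 5.7
30 y,z shift -137.3 9.9
32 y,z shift -145.5 14.6
34 y,z shift -153.4 19.7
36 y,z shift -161.0 25.3
38 y,z shift -168.3 31.3
40 y,z shift -175.3 37.7
42 y,z shift -181.9 44.5
44 y,z shift -188.1 51.6
46 y,z shift -193.9 59.1
48 y,z shift -199.2 66.9
50 y,z shift -204.1 75.0
52 y,z shift -208.6 83.3
54 y,z shift -212.6 91.9
56 y,z shift -216.1 100.6
58 y,z shift -219.1 109.6
60 y,z shift -221.6 118.7
```

The radius matches exactly (168.8 mm), so I follow the arc with the bar turning in the pads.

Emit:
jog_arm([
  [0,-0.0045,-0.0015,0],
  [0,-0.009,-0.0029,0],
  [0,-0.0135,-0.0042,0],
  [0,-0.0181,-0.0054,0],
  [0,-0.0227,-0.0065,0],
  [0,-0.0273,-0.0074,0],
  [0,-0.032,-0.0082,0],
  [0,-0.0367,-0.0088,0],
  [0,-0.0414,-0.0093,0],
  [0,-0.0461,-0.0097,0],
  [0,-0.0508,-0.01,0],
  [0,-0.0555,-0.0101,0],
  [0,-0.0603,-0.01,0],
  [0,-0.065,-0.0099,0],
  [0,-0.0697,-0.0096,0],
  [0,-0.0744,-0.0093,0],
  [0,-0.0791,-0.0087,0],
  [0,-0.0838,-0.0081,0],
  [0,-0.0884,-0.0072,0],
  [0,-0.0931,-0.0063,0],
])

```text
clock: 58.62
position: [0.5465, 0.3029, 0.2444]
ee_rot: [0.0, -3.14, 0.001]
force: [-5.7, 0.9, 1.8]
width: 0.121
gripper_force: 8.0
```

```bash
cat >> h.py <<'E'
def arc():
    st(); p=arm.observe()['position']; phi=np.arctan2(p[2]-.08,p[1]-.3388); pf=np.pi-np.arctan2(40,164)
    print('r',np.hypot(p[1]-.3388,p[2]-.08),'theta left',pf-phi)
    for f in np.append(np.arange(phi+.05,pf,.05),pf): print(round(.3388+.1688*np.cos(f)-p[1],4),round(-(.08+.1688*np.sin(f)-p[2]),4),end='; ')
E
python3 -c "
from h import *
arc()"
```

```text
58.62 [0.5465 0.3029 0.2444] F [-5.7   0.92  1.77] T [ 0.387  0.988 -0.017] w 0.121 g 8.0
r 0.16829272248960206 theta left 1.1165542939984445
-0.0083 0.0015; -0.0164 0.0039; -0.0243 0.0067; -0.0322 0.0099; -0.0398 0.0135; -0.0472 0.0175; -0.0545 0.0219; -0.0615 0.0265; -0.0683 0.0316; -0.0748 0.037; -0.081 0.0426; -0.0869 0.0486; -0.0926 0.0549; -0.0979 0.0615; -0.1029 0.0683; -0.1075 0.0754; -0.1118 0.0826; -0.1157 0.0901; -0.1192 0.0978; -0.1223 0.1056; -0.1251 0.1136; -0.1274 0.1217; -0.1281 0.1244;
```

Emit:
jog_arm([
  [0.0005,-0.004,0.0007,0],
  [0.0007,-0.0083,0.0017,0],
  [0.0009,-0.0124,0.0028,0],
  [0.001,-0.0164,0.004,0],
  [0.001,-0.0204,0.0053,0],
  [0.0011,-0.0243,0.0067,0],
  [0.0011,-0.0283,0.0083,0],
  [0.0012,-0.0322,0.0099,0],
  [0.0012,-0.036,0.0117,0],
  [0.0013,-0.0398,0.0135,0],
  [0.0014,-0.0435,0.0155,0],
  [0.0014,-0.0472,0.0175,0],
  [0.0015,-0.0509,0.0197,0],
  [0.0015,-0.0545,0.0219,0],
  [0.0016,-0.058,0.0242,0],
  [0.0016,-0.0615,0.0265,0],
  [0.0017,-0.0649,0.029,0],
  [0.0017,-0.0683,0.0316,0],
  [0.0018,-0.0716,0.0343,0],
  [0.0018,-0.0748,0.037,0],
])

```text
clock: 61.12
position: [0.5454, 0.2285, 0.2079]
ee_rot: [-0.0, 3.141, -0.0]
force: [2.0, 1.7, 1.3]
width: 0.118
gripper_force: 8.0
```

```bash
python3 -c "
from h import *
arc()"
```

```text
61.12 [0.5454 0.2285 0.2079] F [1.99 1.66 1.3 ] T [ 0.225 -0.429 -0.058] w 0.118 g 8.0
r 0.16885384232836112 theta left 0.6198703280621278
-0.0062 0.0057; -0.0122 0.0117; -0.0178 0.018; -0.0232 0.0245; -0.0282 0.0313; -0.0328 0.0383; -0.0371 0.0456; -0.041 0.0531; -0.0446 0.0607; -0.0478 0.0685; -0.0505 0.0765; -0.0529 0.0846; -0.0537 0.0879;
```

Emit:
jog_arm([
  [0,-0.0031,0.0028,0],
  [0,-0.0062,0.0057,0],
  [0,-0.0092,0.0087,0],
  [0,-0.0122,0.0117,0],
  [0,-0.015,0.0148,0],
  [0,-0.0178,0.018,0],
  [0,-0.0205,0.0212,0],
  [0,-0.0232,0.0245,0],
  [0,-0.0257,0.0279,0],
  [0,-0.0282,0.0313,0],
  [0,-0.0305,0.0348,0],
  [0,-0.0328,0.0383,0],
  [0,-0.035,0.042,0],
  [0,-0.0371,0.0456,0],
  [0,-0.0391,0.0493,0],
  [0,-0.041,0.0531,0],
  [0,-0.0428,0.0569,0],
  [0,-0.0446,0.0607,0],
  [0.0005,-0.0462,0.0646,0],
  [0.0005,-0.0478,0.0685,0],
])

```text
clock: 63.62
position: [0.5449, 0.1807, 0.1393]
ee_rot: [0.0, 3.141, -0.0]
force: [-2.6, -1.5, 1.6]
width: 0.121
gripper_force: 8.0
```

```bash
python3 -c "
from h import *
arc()"
```

```text
63.62 [0.5449 0.1807 0.1393] F [-2.58 -1.47  1.59] T [-0.188  0.343 -0.05 ] w 0.121 g 8.0
r 0.1688533953794897 theta left 0.11972340310963814
-0.0027 0.008; -0.0051 0.0161; -0.0059 0.0193;
```

Emit:
jog_arm([
  [0,-0.001,0.0027,0],
  [0,-0.0019,0.0054,0],
  [0,-0.0027,0.008,0],
  [0,-0.0035,0.0107,0],
  [0,-0.0043,0.0134,0],
  [0,-0.0048,0.015,0],
  [0,-0.0052,0.0165,0],
  [0,-0.0056,0.018,0],
  [0,-0.0058,0.0187,0],
  [0,-0.0059,0.0193,0],
  [0,-0.0059,0.0198,0],
  [0,-0.0059,0.0198,0],
])

```text
clock: 65.12
position: [0.5448, 0.1743, 0.1196]
ee_rot: [-0.001, -3.141, 0.001]
force: [-1.1, -5.8, 2.0]
width: 0.116
gripper_force: 8.0
```

```bash
python3 -c "
from h import *
arc()"
```

```text
65.12 [0.5448 0.1743 0.1196] F [-1.1  -5.76  2.04] T [-1.188  0.151 -0.024] w 0.116 g 8.0
r 0.1691637811204542 theta left -0.003168826944120795
0.0005 -0.0004;
```

Emit:
jog_arm([
  [0,0.0007,0.0005,0],
  [0,0.0007,0.001,0],
  [0,0.0007,0.0015,0],
  [0,0.0007,0.0015,0],
])

```text
clock: 65.62
position: [0.5448, 0.174, 0.118]
ee_rot: [-0.002, -3.141, 0.003]
force: [-1.7, -8.9, 2.2]
width: 0.12
gripper_force: 8.0
```

```bash
python3 -c "
from h import *
st()"
```

```text
65.62 [0.5448 0.174  0.118 ] F [-1.71 -8.85  2.15] T [-1.818  0.266 -0.044] w 0.12 g 8.0
```

Emit:
jog_arm([
  [0,-0.001,0,0],
  [0,-0.002,0,0],
  [0,-0.002,0.0007,0],
  [0,-0.002,0.0014,0],
  [0,-0.002,0.002,0],
  [0,-0.002,0.002,0],
])

```text
clock: 66.38
position: [0.5448, 0.1735, 0.1162]
ee_rot: [0.0, 3.142, -0.001]
force: [-0.4, -4.7, 1.8]
width: 0.113
gripper_force: 8.0
```

```bash
python3 -c "
from h import *
st()"
```

```text
66.38 [0.5448 0.1735 0.1162] F [-0.45 -4.72  1.8 ] T [-1.033  0.122 -0.021] w 0.113 g 8.0
```

I release, then check the lid with depth.

Emit:
jog_arm([
  [0,-0.0015,0,0],
  [0,-0.0015,0,0],
  [0,-0.0015,0,0],
  [0,-0.0015,-0.02,0],
  [0,-0.0015,-0.05,0],
  [0,-0.0015,-0.08,0],
  [0,-0.0015,-0.08,0],
], hand=0.024)

```text
clock: 67.25
position: [0.5462, 0.1731, 0.1986]
ee_rot: [-0.001, 3.137, 0.003]
force: [-1.0, -0.8, -0.4]
width: 0.261
gripper_force: 0.0
```

Run:
```python
from h import *
st(); W=cloud(snap('scene','scene12'))
m=(abs(W[...,0]-.546)<.12)&(W[...,1]>.19)&(W[...,1]<.33)&(W[...,2]>.05)&(W[...,2]<.105)
p=W[m]; A=np.c_[p[:,:2],np.ones(len(p))]; k=np.ones(len(p),bool)
for _ in range(5):
    s=np.linalg.lstsq(A[k],p[k,2],rcond=None)[0]; k=abs(p[:,2]-A@s)<.005
print(len(p),k.sum(),s[:2],'z at free edge',s@[.546,.17,1],'at hinge',s@[.546,.339,1])
m=(abs(W[...,0]-.546)<.045)&(abs(W[...,1]-.175)<.012)&(W[...,2]>.1)&(W[...,2]<.14); b=W[m]; print('bar',len(b),np.percentile(b,[5,50,95],0).round(4) if len(b) else '')
```

```text
67.25 [0.5462 0.1731 0.1986] F [-1.01 -0.8  -0.41] T [-0.033  0.023 -0.088] w 0.261 g 0.0
7594 7592 [-8.19522390e-05 -6.77233931e-03] z at free edge 0.08703337005177823 at hinge 0.08588884470922561
bar 247 [[0.5031 0.1706 0.1049]
 [0.5492 0.1761 0.1252]
 [0.5895 0.1797 0.1275]]
```

Emit:
jog_arm([
  [0,0.002,0,0],
  [0,0.002,0.02,0],
  [0,0.002,0.04,0],
  [0,0.002,0.052,0],
  [0,0.002,0.057,0],
  [0,0.002,0.059,0],
  [0,0.002,0.0605,0],
  [0,0.002,0.0605,0],
], hand=0)

```text
clock: 68.3
position: [0.5447, 0.1742, 0.1371]
ee_rot: [0.0, 3.141, 0.001]
force: [-5.7, -1.6, 9.4]
width: 0.005
gripper_force: 4.9
```

Emit:
jog_arm([
  [0,0,0.0005,0],
  [0,0,0.001,0],
  [0,0,0.0015,0],
  [0,0,0.0015,0],
])

```text
clock: 68.8
position: [0.5448, 0.1742, 0.1368]
ee_rot: [0.0, 3.141, 0.002]
force: [-9.1, -3.0, 23.2]
width: 0.008
gripper_force: 11.2
```

The force climbs steeply to 23 N, so the lid is on its stop. I retreat and do a final check.

Emit:
jog_arm([
  [0,0,-0.003,0],
  [0,0,-0.02,0],
  [0,0,-0.06,0],
  [0,0,-0.11,0],
  [0,0.04,-0.15,0],
  [0,0.09,-0.17,0],
  [0,0.14,-0.17,0],
  [0,0.17,-0.17,0],
  [0,0.17,-0.17,0],
  [0,0.17,-0.17,0],
])

```text
clock: 70.05
position: [0.5451, 0.3433, 0.3049]
ee_rot: [0.001, 3.141, -0.001]
force: [-0.3, -1.3, 0.6]
width: 0.003
gripper_force: 0.0
```

Run:
```python
from h import *
st(); im=snap('top','top13');p=tilt(im);W=cloud(im)
q=p[(p[:,0]<.53)&(p[:,2]>.07)]; print(cv2.minAreaRect(q[:,:2].astype(np.float32)*1000))
W=cloud(snap('scene','scene13'))
m=(abs(W[...,0]-.546)<.12)&(W[...,1]>.19)&(W[...,1]<.33)&(W[...,2]>.05)&(W[...,2]<.105)
p=W[m]; s=np.linalg.lstsq(np.c_[p[:,:2],np.ones(len(p))],p[:,2],rcond=None)[0]; print('z free',s@[.546,.17,1],'hinge',s@[.546,.339,1])
```

```text
70.05 [0.5451 0.3433 0.3049] F [-0.34 -1.33  0.57] T [ 0.027 -0.021 -0.002] w 0.003 g 0.0
blue 4035 min [ 0.384 -0.064  0.08 ] max [0.499 0.061 0.112]
floor slopes dz/dx,dz/dy deg [-3.1 -0.5] 3638
((441.4645080566406, -1.08258056640625), (119.53510284423828, 129.34715270996094), 0.18154571950435638)
z free 0.08609173014060681 hinge 0.08588525983254368
```

View pics/scene13.png

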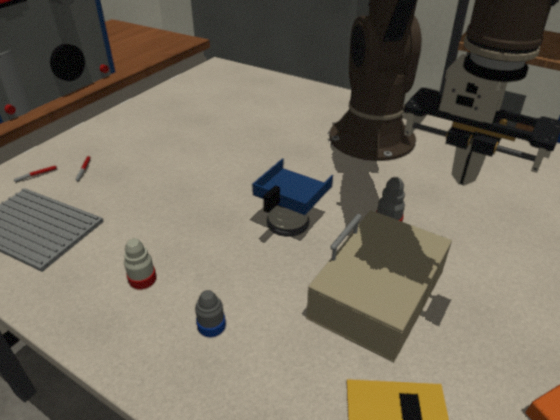

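The lid is flat and closed at 0.086 m, the scoop at (292,185) is level on the post, and the plugs have not moved. Handing in.

```bash
python3 -c "
from cell import arm
print(arm.sign_off())"
```

```text
the job is handed in; nothing more can be done
None
```

I handed the job in at about 70 s: the four strays present (no green) and the two kept blocks are in the closed box, the empty scoop sits level on the post within about 2 mm of centre, and the plugs stand where they were.

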